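Lock the portafilter cradle with its quick-release pin

TASK

Slide the portafilter cradle along its sloping stand until the hole in the cradle lines up with the hole in the stand, and lock it there: pull the quick-release pin out of its block against the catch and push it through both holes until its flange sits flush on the cradle. Leave the pin there and the cradle at rest, and leave the milk pitcher, cup and tamper where they stand.

Things in the scene. Friction and masses are not known exactly. Their poses are not given: they have to be found in the camera images.
- cradle (a joint): Position of the cradle on the stand, m. 0: its hole is exactly over the stand's hole. Grows as the cradle moves along +y of cradle_hole (left as seen from the robot); range -0.015 to 0.13, no stop or click at 0. Starts between 0.055 and 0.12. The slide is level and stays where it is left (about 2 N to move).
- cradle_hole (a point): Mouth centre of the 20 mm hole through the cradle, a dark steel plate 110 (up the slope) x 150 x 14 mm. z = hole axis, square to the slope, up and towards the robot, 25 deg from vertical; y = along the slide (level); x = up the slope. The portafilter's basket (80 mm across, 42 mm above the plate) is 85 mm in +y. Pin fully home: pin_grip is 29 mm from here along z.
- handle (a point): Grasp point of the portafilter handle, a wooden round bar 28 mm thick, fixed to the cradle, axis along x of this frame (axes as cradle_hole), pointing down-slope to the robot; it runs 60 mm up-slope and 45 mm down-slope of this point. Free space beside it and over 50 mm below it: a good place to take the cradle.
- stand: Aluminium stand fixed to the counter: sloping top 340 mm along y, 160 mm up the slope, 30 mm thick, its middle 120 mm above the counter. Origin on the counter under that middle; z vertical, y along the slide, x level, away from the robot; the top rises 25 deg in +x.
- rail_hole (a point): Mouth centre of the 20 mm hole in the stand's sloping top (axes as stand; hole axis is [-0.423, 0, 0.906] in them). The cradle runs 1 mm above the top, so cradle_hole is 15 mm from here along that axis when the holes line up. A sprung ball catch 17 mm down grips the pin's groove: passing it takes about 8 to 14 N.
- pin_grip (a point): Centre of the quick-release pin's black round grip, 24 mm across, 46 mm long; z = pin axis, from nose to grip. The flange's underside is 29 mm and the nose's end 87 mm from here along -z; a button on top ends 29 mm along +z. Starts upright, fully home in the block.
- pin: The same pin, about 0.14 kg; origin at the centre of the underside of its steel flange (30 mm across, 6 mm thick). Below that a steel shank 16 mm across, 58 mm long, with a groove 11 mm across at 26 to 38 mm from the flange and a nose tapering to 6 mm over its last 14 mm.
- block_hole (a point): Mouth centre of the vertical 20 mm hole in the pin block: aluminium cube of 70 mm on a dark 100 mm foot plate, fixed to the counter, left or right of the stand. A sprung ball catch holds the pin by its groove: freeing it takes about 8 to 14 N straight up in the first few mm; the nose is clear after 58 mm.
- pitcher_mid (a point): Middle (half-way up) of a bystander: steel milk pitcher with a handle, 84 mm across, 105 mm high, on the other side of the stand from the pin block.
- cup_mid (a point): Middle (half-way up) of a bystander: white mug with a handle, 84 mm across, 65 mm high.
- tamper_mid (a point): Middle (half-way up) of a bystander: steel coffee tamper, 58 mm across, 92 mm high.
Mind the look-alikes: they are no part of the job. What is shaped like the pin but blue or pink is not meant.

How it is judged:
By the outcome, as a careful person would: the job done as asked, in the order asked, and still so for the second after the job is handed in, with the robot touching nothing.
It also fails if it takes over 64 s, if anything falls off the work surface, if the arm or the gripper's body presses on something with over 40 N, if the wrist force passes 120 N, or if a joint passes its speed limit or range.

ROBOT

A 6-joint arm with a two-finger parallel gripper is mounted at the origin on the work surface. World frame = base frame: x ahead of the robot, y to its left, z up, the work surface at z = 0. Lengths are in mm, angles in rad, forces in N, time in s.
With the tool pointing down it reaches from about 350 to 875 mm from the base axis. Payload 4.2 kg.
Tool frame: the origin (TCP) lies midway between the tips of the shut fingers; the grasp point (between the pads) lies 19 mm behind it (arm.tcp_to_grasp is the distance from the TCP to the grasp point, in mm); z points along the fingers, y is the line along which they close (so a half turn about z gives the same grasp; the last joint's range is limited). The gripper opens to 85 mm and grips with 20 to 120 N. Pads are 22 mm wide; open, the fingers measure 114 mm over their backs; the gripper's body (76 mm by 85 mm) begins 54 mm behind the grasp point. The pads swing forward as they close: fully open they stand 13 mm farther back than shut.
Start: joints at [1.594, 0.385, 0.008, 0, -1.194, -0.259], TCP at [145.982, 607.691, 231.312] pointing down, gripper open.
Joint ranges: [-3.14, 3.14], [-1.21, 2.06], [-1.07, 1.41], [-3.16, 2.05], [-2.99, -0.16], [-3.1, 3.1]. Speed limits (rad/s): [2.79, 2.79, 3.14, 3.14, 3.14, 3.14].

INTERFACE

Orientations are given as a unit quaternion [x, y, z, w].
In Python, from bench import arm, imaging, job, models gives the robot as it stands.
- The arm moves only by the tool arm_command, never from a script. Its argument "rows" is a list of rows, each an object with "grip": the opening, from 0 (shut) to 1 (fully open); "linear": the shift along the tool's x, y, z in mm, a list of three; "rot": the turn, a rotation vector about the tool's x, y, z in rad, a list of three. In form: [{"grip": grip, "linear": [tx, ty, tz], "rot": [rx, ry, rz]}, ...]. A call has 1 to 10 rows; each row is the pose to reach, as a shift and turn from the pose commanded when the call began, along the tool's axes at that moment; what a row does not reach only later rows make up. A row lasts 1/8 s, in which the tool goes at most 62.5 mm and 10.7 degrees, less where a joint would pass 70% of its speed; a pose out of reach is approached as far as the arm can. A call with a gripper value outside its range is refused whole. The fingers move at their own pace and stop on an object; the grip force is fixed at half the most. Time passes only in rows, so rows that repeat a pose let the fingers close. It gives the time, the measured TCP pose, the force, the opening and the grip force at its end, in the units of the state.
- arm.read_state(): the state, without advancing time (a new reading comes with each control period).
- imaging.get_image(name): name is "scene" or "top" or "wrist"; returns a dict with "frame" (420x560x3 uint8, red, green, blue), "fx", "fy", "cx", "cy" (pixels), "extrinsics" (4x4, takes a point from world to camera coordinates); the wrist camera has in their place "T_tool_cam" (4x4, takes a point from camera to tool coordinates, whose origin is the TCP and whose axes are the flange's). Camera axes: x right, y down, z forward; pixel columns grow to the right and rows downward; lengths in mm; the calibration is good to about 2 mm. A picture is of the moment at which its call begins: read the wrist's pose just before it. There is no depth.
- job.job_done(): hands the job in; it is judged then, once.
Trained networks look in a picture, given as the dict that the camera call returned (one of the last four; its "shot" number tells which), for a name from the list of things; names that differ only in an ending like _2 or _b are one class to them, and where a whole thing is asked for, a point or a joint stands for the part that bears it (a point fixed in the world has none). Each returns a list of dicts, best first, with "score" (0 to 1); they miss things now and then, are a little off and sometimes report something else, mostly with a low value. They report only what shows in the picture. A call takes as long as a camera call. They do not tell look-alikes from the thing itself.
- models.spot_in(picture, query): "rect" ([left, top, right, bottom] in pixels, round what is visible of it).
- models.tip_of(picture, query): "pixel" ([column, row] in pixels: a listed point, or the origin of a listed thing).
The state is a dict: "clock": time; "joints": joint angles; "joint_vel": joint speeds; "joint_efforts": joint torques, N m; "position": TCP position; "ee_rot": TCP orientation; "contact_force": force on the tool from outside, world axes, zero at the start; "wrist_torque": the same for the moment, N m; "gripper_width": finger opening in mm; "grasp_force": force on a finger pad.
Only numpy, scipy, OpenCV 4.12 (cv2) and the standard library are available. Lean on these libraries where they do the work, as an engineer would, in place of code of your own. Each camera call takes 0.05 s, during which the arm holds its last target. There are 200 camera calls.

## Working session

There is one attempt and no reset: what is moved stays moved. The work goes in short steps, Python scripts to look and compute and a tool call to move; the robot and the scene stay as the last step left them, time stands still between calls to the robot, and variables do not carry over. Pictures are saved under pics/ and viewed, at most 10 in all, crops included, and the job is handed in when it is done.

Besides the shell and the picture viewer there is one more tool, called after ">>>" as name(argument=value, ...) on one line, values as JSON. arm_command: Moves the arm, as the interface text tells. Its arguments: {"type":"object","properties":{"rows":{"type":"array"}},"required":["rows"]}

```bash
ls; mkdir -p pics
cat > h.py <<'E'
import numpy as np, cv2
from scipy.spatial.transform import Rotation as R
from bench import arm, imaging, job, models
def cam(name):
    s=arm.read_state(); p=imaging.get_image(name)
    if name=="wrist":
        T=np.eye(4); T[:3,:3]=R.from_quat(s["ee_rot"]).as_matrix(); T[:3,3]=s["position"]
        C=T@np.array(p["T_tool_cam"])
    else: C=np.linalg.inv(np.array(p["extrinsics"]))
    p["C"]=C; return p
def ray(p,px):
    d=p["C"][:3,:3]@np.array([(px[0]-p["cx"])/p["fx"],(px[1]-p["cy"])/p["fy"],1]); return p["C"][:3,3],d/np.linalg.norm(d)
def tri(rs):
    A=np.zeros((3,3));b=np.zeros(3)
    for o,d in rs:
        M=np.eye(3)-np.outer(d,d);A+=M;b+=M@o
    X=np.linalg.solve(A,b); return X,[float(np.linalg.norm(np.cross(X-o,d))) for o,d in rs]
def onz(r,z): o,d=r; return o+d*(z-o[2])/d[2]
def proj(p,X):
    c=np.linalg.inv(p["C"])@np.append(X,1); return np.array([p["fx"]*c[0]/c[2]+p["cx"],p["fy"]*c[1]/c[2]+p["cy"]])
def save(p,f): cv2.imwrite("pics/"+f,p["frame"][:,:,::-1])
E
python3 - <<'E'
from h import *
s=arm.read_state();print(s)
S=cam("scene");T=cam("top")
im=np.hstack([S["frame"],T["frame"]]);
save(S,"s0.png");save(T,"t0.png")
for q in ["cradle_hole","handle","stand","rail_hole","pin_grip","pin","block_hole","pitcher_mid","cup_mid","tamper_mid"]:
    a=models.tip_of(S,q);b=models.tip_of(T,q)
    for n,l in(("S",a),("T",b)):print(q,n,[(np.round(x["pixel"]).tolist(),round(x["score"],2)) for x in l[:4]])
    if a and b:
        X,e=tri([ray(S,a[0]["pixel"]),ray(T,b[0]["pixel"])]);print("   ",X.round(),np.round(e,1))
E
```

```text
pics
{'clock': 0.0, 'joints': array([ 1.59361089e+00,  3.85594433e-01,  6.62331633e-03, -5.08220864e-04,
       -1.19401900e+00, -2.58575774e-01]), 'joint_vel': array([-0.0004285 , -0.00048225, -0.0007424 , -0.00017016, -0.00038709,
       -0.00091669]), 'joint_efforts': array([ 5.20794492e-04, -3.92286122e+01,  1.88404602e+01,  4.18648392e+00,
       -4.60652547e-03,  2.60672124e-06]), 'position': array([145.84686424, 607.13806405, 230.19638288]), 'ee_rot': array([ 9.93048468e-01, -1.17700816e-01, -8.00302752e-05,  1.11917640e-03]), 'contact_force': array([ 0.00868519, -0.11956032, -0.14767884]), 'wrist_torque': array([ 0.04516906, -0.01465449, -0.02342071]), 'grasp_force': 0.0, 'gripper_width': 85.33097133026727}
cradle_hole S [([246.0, 211.0], 0.63)]
cradle_hole T [([278.0, 166.0], 0.6)]
    [649.  42. 130.] [4.1 4.1]
handle S [([309.0, 227.0], 0.87)]
handle T [([231.0, 204.0], 0.61)]
    [566. 155. 106.] [5.1 5.1]
stand S []
stand T [([284.0, 173.0], 0.93)]
rail_hole S [([226.0, 189.0], 0.92)]
rail_hole T []
pin_grip S [([366.0, 233.0], 0.8), ([465.0, 287.0], 0.72), ([421.0, 253.0], 0.63), ([307.0, 228.0], 0.63)]
pin_grip T [([193.0, 244.0], 0.5), ([143.0, 262.0], 0.47), ([95.0, 260.0], 0.47)]
    [476. 246.  94.] [4.4 4.4]
pin S [([414.0, 263.0], 0.86), ([365.0, 243.0], 0.52)]
pin T [([145.0, 255.0], 0.72), ([198.0, 249.0], 0.7), ([99.0, 262.0], 0.49)]
    [453. 363.  75.] [2.4 2.4]
block_hole S [([415.0, 266.0], 0.75)]
block_hole T [([146.0, 259.0], 0.74)]
    [443. 364.  59.] [2.5 2.5]
pitcher_mid S [([228.0, 142.0], 0.86), ([166.0, 163.0], 0.58), ([245.0, 212.0], 0.48)]
pitcher_mid T [([425.0, 257.0], 0.63)]
    [ 429. -316.   36.] [4.2 4.2]
cup_mid S [([166.0, 163.0], 0.76)]
cup_mid T [([436.0, 179.0], 0.67)]
    [ 623. -357.   31.] [3. 3.]
tamper_mid S [([351.0, 316.0], 0.62)]
tamper_mid T [([157.0, 186.0], 0.77)]
    [624. 343.  31.] [0.6 0.6]
```

View pics/s0.png

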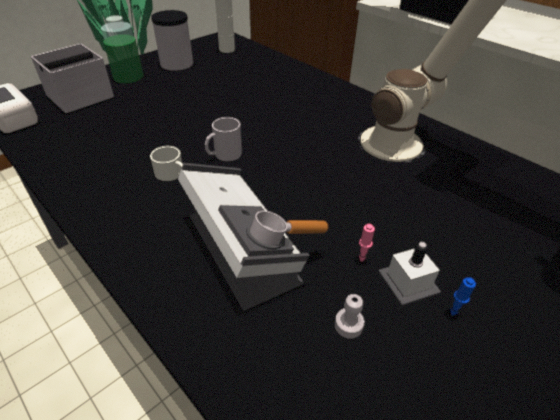

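View pics/t0.png

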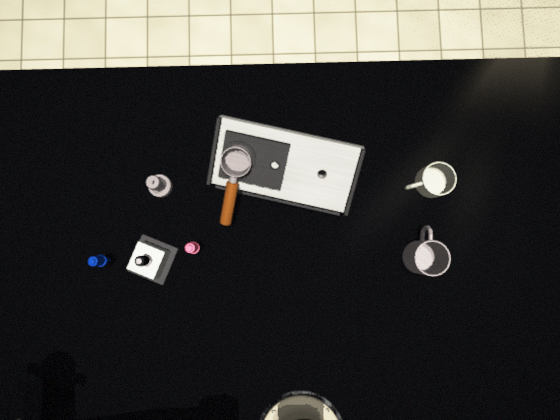

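The scene picture shows the black-gripped pin in its block at (420,252), the cradle hole at (246,212), the rail hole at (223,189), and the handle at (307,228). In the top view these are at (142,260), (275,165), (322,174) and (229,203). The pink and blue pins beside the block are decoys.

Run:
```python
from h import *
S=cam("scene");T=cam("top")
def blob(p,c,r,bright):
    g=cv2.cvtColor(p["frame"],cv2.COLOR_RGB2GRAY).astype(float)[c[1]-r:c[1]+r+1,c[0]-r:c[0]+r+1]
    m=np.median(g);w=np.clip((g-m) if bright else (m-g),0,None);w[w<0.35*w.max()]=0
    yy,xx=np.mgrid[-r:r+1,-r:r+1];return np.array([c[0]+(w*xx).sum()/w.sum(),c[1]+(w*yy).sum()/w.sum()])
rs,rt=blob(S,(223,189),6,0),blob(T,(322,174),8,0)
cs,ct=blob(S,(246,212),5,1),blob(T,(275,165),6,1)
print(rs,rt,cs,ct)
print("rail",*tri([ray(S,rs),ray(T,rt)]));print("crad",*tri([ray(S,cs),ray(T,ct)]))
h=T["frame"].astype(int);
for n,p,(x0,y0,x1,y1) in(("T",T,(210,170,250,235)),("S",S,(285,210,335,245))):
    f=p["frame"].astype(int);m=((f[...,0]-f[...,2])>40).astype(np.uint8);z=np.zeros_like(m);z[y0:y1,x0:x1]=m[y0:y1,x0:x1]
    print(n,cv2.minAreaRect(cv2.findNonZero(z)))
# stand outline rect in top
for z in (105,): 
    for c in [(219,118),(363,147),(346,213),(208,185)]: print(c,onz(ray(T,c),z).round())
print("grip", tri([ray(S,(420,252)),ray(T,(142,260))]))
# block top corners
for c in [(136,240),(166,248),(157,279),(127,270)]: print(onz(ray(T,c),70).round())
print(T["C"].round(2),S["C"].round(2))
```

```text
[222.42825237 188.99162479] [321.78723404 172.76336975] [247.18243243 211.34459459] [274.28005601 164.89737948]
rail [634.04632657 -61.1732266  120.30882765] [1.9051378717351473, 1.9051378717351874]
crad [651.49402716  49.90376977 135.43470191] [3.5030671535170956, 3.5030671535170854]
T ((228.27198791503906, 203.50401306152344), (12.16421127319336, 44.18471145629883), 10.304845809936523)
S ((307.0, 226.5), (13.0, 40.0), 90.0)
(219, 118) [776. 176. 105.]
(363, 147) [ 697. -164.  105.]
(346, 213) [ 542. -117.  105.]
(208, 185) [615. 204. 105.]
grip (array([442.34237058, 362.33234067, 102.67817391]), [3.371960387526966, 3.3719603875268485])
[491. 383.  70.]
[470. 311.  70.]
[398. 333.  70.]
[420. 404.  70.]
[[-2.00000e-02 -1.00000e+00  1.00000e-01  4.72760e+02]
 [-1.00000e+00  2.00000e-02 -0.00000e+00  5.47400e+01]
 [ 0.00000e+00 -1.00000e-01 -1.00000e+00  1.18282e+03]
 [ 0.00000e+00  0.00000e+00  0.00000e+00  1.00000e+00]] [[-7.30000e-01  4.60000e-01 -5.10000e-01  1.05161e+03]
 [ 6.80000e-01  5.00000e-01 -5.30000e-01  5.70590e+02]
 [ 1.00000e-02 -7.30000e-01 -6.80000e-01  7.46880e+02]
 [ 0.00000e+00  0.00000e+00  0.00000e+00  1.00000e+00]]
```

```bash
cat >> h.py <<'E'
def frame(yaw,tilt=25):
    c,s=np.cos(yaw),np.sin(yaw);xs=np.array([c,s,0]);ys=np.array([-s,c,0]);t=np.radians(tilt)
    z=np.sin(t)*xs-np.cos(t)*np.array([0,0,1.]);return np.column_stack([np.cross(-ys,z),-ys,z])
def plan(tcp,Rt):
    s=arm.read_state();R0=R.from_quat(s["ee_rot"])
    print("clock",round(s["clock"],2),"lin",(R0.inv().apply(np.array(tcp)-s["position"])).round(1),"rot",(R0.inv()*R.from_matrix(Rt)).as_rotvec().round(3),"F",s["contact_force"].round(1))
E
python3 - <<'E'
from h import *
S=cam("scene");T=cam("top")
X,e=tri([ray(S,(307.5,226.8)),ray(T,(229,203.5))]);print(X,e)
Rt=frame(np.radians(-12));print(Rt.round(2))
plan(X+Rt[:,2]*(19-110),Rt)
E
```

```text
[568.396191   156.8316016  110.31779198] [2.4721134612920883, 2.4721134612920728]
[[ 0.89 -0.21  0.41]
 [-0.19 -0.98 -0.09]
 [ 0.42 -0.   -0.91]]
clock 1.3 lin [477.6 340.7  38.5] rot [ 0.006  0.436 -0.026] F [-0.4  0.1 -0.4]
```

>>> arm_command(rows=[{"grip": 1, "linear": [0, 0, -40], "rot": [0, 0, 0]}, {"grip": 1, "linear": [478, 341, 38], "rot": [0.006, 0.436, -0.026]}, {"grip": 1, "linear": [478, 341, 38], "rot": [0.006, 0.436, -0.026]}, {"grip": 1, "linear": [478, 341, 38], "rot": [0.006, 0.436, -0.026]}, {"grip": 1, "linear": [478, 341, 38], "rot": [0.006, 0.436, -0.026]}, {"grip": 1, "linear": [478, 341, 38], "rot": [0.006, 0.436, -0.026]}, {"grip": 1, "linear": [478, 341, 38], "rot": [0.006, 0.436, -0.026]}, {"grip": 1, "linear": [478, 341, 38], "rot": [0.006, 0.436, -0.026]}, {"grip": 1, "linear": [478, 341, 38], "rot": [0.006, 0.436, -0.026]}, {"grip": 1, "linear": [478, 341, 38], "rot": [0.006, 0.436, -0.026]}])

```text
clock: 2.55
position: [512.9, 185.4, 197.7]
ee_rot: [0.971, -0.102, 0.216, 0.022]
contact_force: [0.1, 0.1, -0.8]
gripper_width: 85.5
grasp_force: 0.0
```

>>> arm_command(rows=[{"grip": 1, "linear": [0, 0, 0], "rot": [0, 0, 0]}, {"grip": 1, "linear": [0, 0, 0], "rot": [0, 0, 0]}])

```text
clock: 2.8
position: [512.0, 186.6, 197.5]
ee_rot: [0.971, -0.102, 0.215, 0.022]
contact_force: [1.3, 0.6, -0.1]
gripper_width: 85.2
grasp_force: 0.0
```

Run:
```python
from h import *
Rt=frame(np.radians(-12))
X=np.array([568.4,156.8,110.3]);plan(X+Rt[:,2]*(19-110),Rt)
W=cam("wrist");save(W,"w1.png")
for q in["handle","cradle_hole","rail_hole"]:print(q,[(np.round(x["pixel"],1),round(x["score"],2)) for x in models.tip_of(W,q)[:3]])
print(proj(W,X))
```

```text
clock 2.8 lin [18.7 17.4 14. ] rot [-0.    -0.    -0.001] F [ 1.3  0.6 -0.1]
handle [(array([309.9, 197.7]), 0.67)]
cradle_hole [(array([420.1,  62.1]), 0.7), (array([309.2, 198.3]), 0.3)]
rail_hole [(array([541.6,  64.1]), 0.96)]
[308.31502663 193.0479241 ]
```

View pics/w1.png

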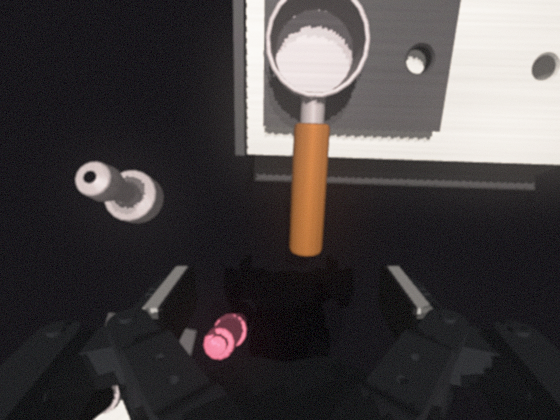

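The wrist view shows the handle centred at about (310,195), the cradle hole at (417,62) and the rail hole at (545,67). The estimate agrees with this, so I'll descend on the handle.

>>> arm_command(rows=[{"grip": 1, "linear": [18, 17, 20], "rot": [0, 0, 0]}, {"grip": 1, "linear": [18, 17, 70], "rot": [0, 0, 0]}, {"grip": 1, "linear": [18, 17, 124], "rot": [0, 0, 0]}, {"grip": 1, "linear": [18, 17, 124], "rot": [0, 0, 0]}, {"grip": 0, "linear": [18, 17, 124], "rot": [0, 0, 0]}, {"grip": 0, "linear": [18, 17, 124], "rot": [0, 0, 0]}, {"grip": 0, "linear": [18, 17, 124], "rot": [0, 0, 0]}, {"grip": 0, "linear": [18, 17, 124], "rot": [0, 0, 0]}, {"grip": 0, "linear": [18, 17, 124], "rot": [0, 0, 0]}])

```text
clock: 4.12
position: [575.6, 157.1, 94.3]
ee_rot: [0.971, -0.102, 0.216, 0.021]
contact_force: [-5.9, 1.4, 6.4]
gripper_width: 26.7
grasp_force: 58.7
```

Run:
```python
from h import *
s=arm.read_state();print(s["gripper_width"],s["grasp_force"],s["contact_force"],s["position"])
W=cam("wrist");save(W,"w2.png")
def t(q):return [(np.round(x["pixel"],1),round(x["score"],2)) for x in models.tip_of(W,q)[:2]]
c,r=t("cradle_hole"),t("rail_hole");print(c,r)
if c and r:
    a=onz(ray(W,c[0][0]),134);b=onz(ray(W,r[0][0]),120.3);print(a,b,a-b)
```

```text
26.724160563688486 58.748854994773865 [-5.90071555  1.39343006  6.36182768] [575.63173151 157.11525111  94.30076627]
[(array([493.2,  44.4]), 0.63)] []
```

View pics/w2.png

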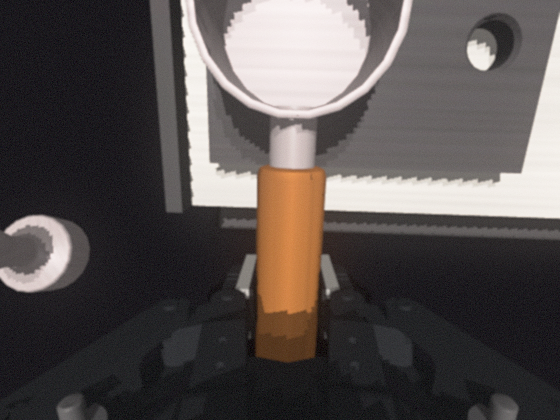

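Gripped: width is 26.7 mm, with the cradle hole at about (490,48). Now I'll slide most of the way.

>>> arm_command(rows=[{"grip": 0, "linear": [0, 10, 0], "rot": [0, 0, 0]}, {"grip": 0, "linear": [-0.5, 25, 0], "rot": [0, 0, 0]}, {"grip": 0, "linear": [-1, 42, 0], "rot": [0, 0, 0]}, {"grip": 0, "linear": [-1.3, 60, 0], "rot": [0, 0, 0]}, {"grip": 0, "linear": [-1.7, 78, 0], "rot": [0, 0, 0]}, {"grip": 0, "linear": [-2, 92, 0], "rot": [0, 0, 0]}, {"grip": 0, "linear": [-2, 100, 0], "rot": [0, 0, 0]}, {"grip": 0, "linear": [-2, 104, 0], "rot": [0, 0, 0]}, {"grip": 0, "linear": [-2, 104, 0], "rot": [0, 0, 0]}])

```text
clock: 5.4
position: [550.2, 58.2, 94.7]
ee_rot: [0.972, -0.106, 0.206, 0.032]
contact_force: [9.5, -2.3, -22.8]
gripper_width: 26.5
grasp_force: 61.5
```

Run:
```python
from h import *
s=arm.read_state();print(s["contact_force"],s["position"],s["gripper_width"])
W=cam("wrist");S=cam("scene");T=cam("top")
def up(p,c,r,k):
    x,y=max(c[0],r),max(c[1],r);f=p["frame"][max(y-r,0):y+r,max(0,x-r):x+r][:,:,::-1];return cv2.resize(f,None,fx=k,fy=k,interpolation=cv2.INTER_CUBIC)
a=up(W,(500,45),40,5)[:400,:400];b=up(S,(224,190),20,10)[:400,:400]
for p in(W,S,T):print([(np.round(x["pixel"],1),round(x["score"],2)) for x in models.tip_of(p,"cradle_hole")[:2]])
t=up(T,(320,172),20,10)[:400,:400]
cv2.imwrite("pics/c3.png",cv2.resize(np.hstack([a,b,t]),(800,267)) if False else cv2.resize(np.hstack([x[:400,:400] if x.shape[:2]==(400,400) else cv2.resize(x,(400,400)) for x in(a,b,t)]),(798,266)))
```

```text
[  9.46960251  -2.30511641 -22.8207178 ] [550.21010718  58.21581777  94.68309854] 26.4940221119713
[(array([490.2,  42.3]), 0.86)]
[(array([227. , 184.1]), 0.92)]
[(array([316.2, 177.4]), 0.87), (array([138.8, 259.2]), 0.46)]
```

View pics/c3.png

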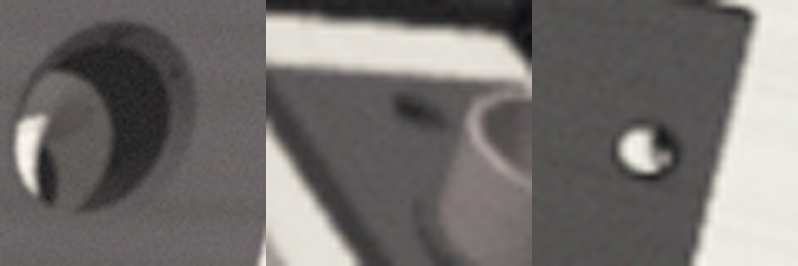

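>>> arm_command(rows=[{"grip": 0, "linear": [-0.3, 4, 0], "rot": [0, 0, 0]}, {"grip": 0, "linear": [-0.3, 8, 0], "rot": [0, 0, 0]}, {"grip": 0, "linear": [-0.3, 8, 0], "rot": [0, 0, 0]}, {"grip": 0, "linear": [-0.3, 8, 0], "rot": [0, 0, 0]}])

```text
clock: 6.2
position: [548.3, 51.0, 94.8]
ee_rot: [0.973, -0.107, 0.204, 0.034]
contact_force: [15.1, -3.4, -32.6]
gripper_width: 26.4
grasp_force: 62.1
```

Run:
```python
from h import *
s=arm.read_state();print(s["contact_force"],s["position"],s["ee_rot"])
W=cam("wrist");print(np.array(W["T_tool_cam"]).round(3),W["fx"],W["cx"],W["cy"])
rail=np.array([634,-61.2,120.3])
Rt=frame(np.radians(-14));hole=rail-15*Rt[:,2]
print("T aligned px",proj(cam("top"),hole))
# camera on axis, 150mm above hole
M=np.array(W["T_tool_cam"]);
tcp=hole-Rt@(M[:3,3]+M[:3,2]*170)  # hole at cam-axis 170
plan(tcp,Rt);print(tcp)
```

```text
[ 15.06897752  -3.43884522 -32.55562958] [548.30783739  51.03049755  94.75991351] [ 0.97262256 -0.10658481  0.2037537   0.03360747]
[[ 1.0000e-03 -9.6200e-01 -2.7400e-01  6.9575e+01]
 [ 1.0000e+00  1.0000e-03 -1.0000e-03  2.5000e-01]
 [ 1.0000e-03 -2.7400e-01  9.6200e-01 -1.4254e+02]
 [ 0.0000e+00  0.0000e+00  0.0000e+00  1.0000e+00]] 307.707928167248 287.0776476898435 216.25774991876295
T aligned px [321.29830026 175.17415147]
clock 6.3 lin [ 85.   90.7 -13.3] rot [0.011 0.021 0.029] F [ 15.   -3.4 -33.2]
[599.13124566 -52.38211829 143.17782372]
```

>>> arm_command(rows=[{"grip": 1, "linear": [0, 8, 0], "rot": [0, 0, 0]}, {"grip": 1, "linear": [0, 8, 0], "rot": [0, 0, 0]}, {"grip": 1, "linear": [0, 8, 0], "rot": [0, 0, 0]}, {"grip": 1, "linear": [0, 8, -60], "rot": [0, 0, 0]}, {"grip": 1, "linear": [0, 8, -110], "rot": [0, 0, 0]}, {"grip": 1, "linear": [0, 8, -110], "rot": [0, 0, 0]}, {"grip": 1, "linear": [0, 8, -110], "rot": [0, 0, 0]}])

```text
clock: 7.18
position: [505.1, 57.8, 203.1]
ee_rot: [0.972, -0.104, 0.21, 0.031]
contact_force: [1.6, -0.3, 1.5]
gripper_width: 85.1
grasp_force: 0.0
```

Run:
```python
from h import *
W=cam("wrist")
c=models.tip_of(W,"cradle_hole")[:2];print([(x["pixel"],x["score"]) for x in c])
rail=np.array([634,-61.2,120.3]);Rt=frame(np.radians(-14));hole=rail-15*Rt[:,2]
print(proj(W,hole),tri([ray(W,c[0]["pixel"])]) if 0 else onz(ray(W,c[0]["pixel"]),hole[2]),hole)
plan(hole-Rt@np.array([69.6,0.25,-142.5+180]),Rt)
```

```text
[([389.9, 88.8], 0.63)]
[395.59426266  85.6355906 ] [626.13790013 -54.43665539 133.89461681] [627.8490296  -59.66639084 133.89461681]
clock 7.28 lin [32.2 86.2 88.6] rot [-0.001  0.005  0.031] F [0.2 0.5 0.5]
```

>>> arm_command(rows=[{"grip": 1, "linear": [10, 40, 30], "rot": [0, 0, 0.03]}, {"grip": 1, "linear": [25, 86, 60], "rot": [0, 0, 0.03]}, {"grip": 1, "linear": [32, 86, 80], "rot": [0, 0, 0.03]}, {"grip": 1, "linear": [32, 86, 80], "rot": [0, 0, 0.03]}, {"grip": 1, "linear": [32, 86, 80], "rot": [0, 0, 0.03]}])

```text
clock: 7.9
position: [547.5, -42.1, 143.8]
ee_rot: [0.97, -0.119, 0.211, 0.029]
contact_force: [-0.9, -0.2, 1.1]
gripper_width: 85.1
grasp_force: 0.0
```

Run:
```python
from h import *
W=cam("wrist")
c=models.tip_of(W,"cradle_hole")[:2];print([(x["pixel"],x["score"]) for x in c])
rail=np.array([634,-61.2,120.3]);Rt=frame(np.radians(-14));hole=rail-15*Rt[:,2]
print(proj(W,hole),proj(W,rail))
u=np.round(c[0]["pixel"]).astype(int);print(u)
x,y=u;r=35;f=W["frame"][max(y-r,0):y+r,x-r:x+r][:,:,::-1]
a=cv2.resize(f,None,fx=6,fy=6,interpolation=cv2.INTER_CUBIC);b=W["frame"][:,:,::-1]
o=np.zeros((420,800,3),np.uint8);o[:min(420,a.shape[0]),:420]=a[:420,:420];o[:285,420:]=cv2.resize(b,(380,285));cv2.imwrite("pics/w4.png",o)
plan([0,0,0],Rt)
```

```text
[([275.6, 134.5], 0.69)]
[282.52879593 126.52278277] [282.74220393 126.46771024]
[276 134]
clock 8.0 lin [-552.6   91.6  -93.7] rot [0.005 0.007 0.002] F [ 0.4 -0.3 -0.9]
```

View pics/w4.png

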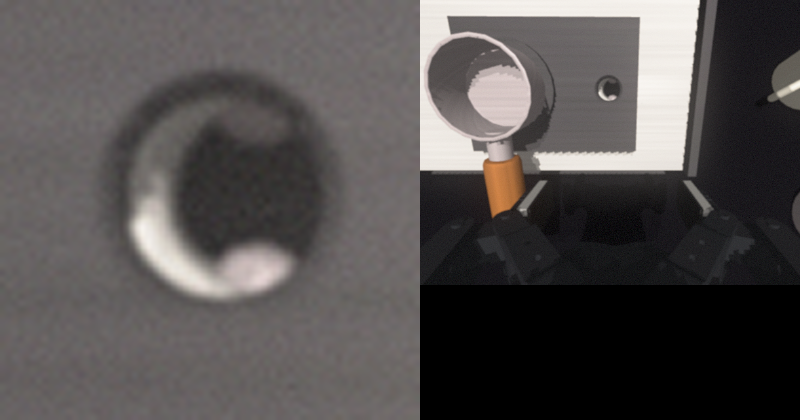

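The camera is looking down the axis. The cradle mouth is centred at (278,130) and the rail hole at about (287,129), so the cradle still needs about 5 mm along tool +y. I'll regrasp the handle and nudge it.

Run:
```python
from h import *
Rt=frame(np.radians(-14));t=np.array([549,51,94.5])
plan(t-110*Rt[:,2],Rt);plan(t,Rt)
```

```text
clock 8.0 lin [-40.5 -89.6 -74. ] rot [0.005 0.007 0.002] F [ 0.4 -0.3 -0.9]
clock 8.0 lin [-39.7 -90.1  36. ] rot [0.005 0.007 0.002] F [ 0.4 -0.3 -0.9]
```

>>> arm_command(rows=[{"grip": 1, "linear": [-20, 0, -55], "rot": [0, 0, 0]}, {"grip": 1, "linear": [-40, -45, -74], "rot": [0.005, 0.007, 0]}, {"grip": 1, "linear": [-40, -90, -74], "rot": [0.005, 0.007, 0]}, {"grip": 1, "linear": [-40, -90, -50], "rot": [0.005, 0.007, 0]}, {"grip": 1, "linear": [-40, -90, 0], "rot": [0.005, 0.007, 0]}, {"grip": 1, "linear": [-40, -90, 36], "rot": [0.005, 0.007, 0]}, {"grip": 1, "linear": [-40, -90, 36], "rot": [0.005, 0.007, 0]}])

```text
clock: 8.88
position: [554.9, 53.9, 116.8]
ee_rot: [0.967, -0.118, 0.224, 0.034]
contact_force: [0.6, 0.9, 0.1]
gripper_width: 85.8
grasp_force: 0.0
```

>>> arm_command(rows=[{"grip": 0, "linear": [0, 0, 0], "rot": [0, 0, 0]}, {"grip": 0, "linear": [0, 0, 0], "rot": [0, 0, 0]}, {"grip": 0, "linear": [0, 0, 0], "rot": [0, 0, 0]}, {"grip": 0, "linear": [0, 0, 0], "rot": [0, 0, 0]}, {"grip": 0, "linear": [0, 0, 0], "rot": [0, 0, 0]}])

```text
clock: 9.5
position: [554.2, 53.0, 117.8]
ee_rot: [0.967, -0.119, 0.224, 0.035]
contact_force: [-5.0, -0.2, 6.2]
gripper_width: 24.9
grasp_force: 58.5
```

Run:
```python
from h import *
s=arm.read_state();print(s["gripper_width"],s["contact_force"],s["position"])
p=[models.tip_of(cam("top"),"cradle_hole"),models.tip_of(cam("wrist"),"cradle_hole")];print([[x["pixel"] for x in q[:1]] for q in p])
```

```text
24.94213885198765 [-4.97200581 -0.17620612  6.16074137] [554.19717339  53.01698015 117.77966492]
[[[319.0, 175.4]], [[449.2, 81.8]]]
```

>>> arm_command(rows=[{"grip": 0, "linear": [0, 3, 0], "rot": [0, 0, 0]}, {"grip": 0, "linear": [0, 5.2, 0], "rot": [0, 0, 0]}, {"grip": 0, "linear": [0, 5.2, 0], "rot": [0, 0, 0]}, {"grip": 0, "linear": [0, 5.2, 0], "rot": [0, 0, 0]}])

```text
clock: 10.2
position: [553.1, 48.6, 117.8]
ee_rot: [0.967, -0.119, 0.224, 0.034]
contact_force: [-4.2, 2.3, 6.7]
gripper_width: 24.9
grasp_force: 59.1
```

Run:
```python
from h import *
s=arm.read_state();print(s["gripper_width"],s["contact_force"],s["position"])
p=[models.tip_of(cam("top"),"cradle_hole"),models.tip_of(cam("wrist"),"cradle_hole")];print([[x["pixel"] for x in q[:1]] for q in p])
```

```text
24.89601300989377 [-4.23731914  2.29399565  6.65595588] [553.07746251  48.63789026 117.76701062]
[[[322.0, 176.8]], [[451.9, 80.7]]]
```

>>> arm_command(rows=[{"grip": 1, "linear": [0, 5.2, 0], "rot": [0, 0, 0]}, {"grip": 1, "linear": [0, 5.2, 0], "rot": [0, 0, 0]}, {"grip": 1, "linear": [0, 5.2, -50], "rot": [0, 0, 0]}, {"grip": 1, "linear": [0, 5.2, -90], "rot": [0, 0, 0]}, {"grip": 1, "linear": [0, 5.2, -90], "rot": [0, 0, 0]}])

```text
clock: 11.02
position: [527.2, 47.3, 193.1]
ee_rot: [0.964, -0.123, 0.233, 0.041]
contact_force: [1.1, -0.7, 0.5]
gripper_width: 85.4
grasp_force: 0.0
```

Run:
```python
from h import *
rail=np.array([631.8,-63.1,119.5]);Rt=frame(np.radians(-14));hole=rail-15*Rt[:,2]
plan(hole-Rt@np.array([69.6,0.25,-142.5+190]),Rt)
```

```text
clock 11.03 lin [13.3 80.  61.1] rot [ 0.026 -0.04  -0.003] F [ 1.1 -0.7  0.5]
```

>>> arm_command(rows=[{"grip": 1, "linear": [5, 40, 25], "rot": [0.026, -0.04, 0]}, {"grip": 1, "linear": [13, 80, 50], "rot": [0.026, -0.04, 0]}, {"grip": 1, "linear": [13, 80, 61], "rot": [0.026, -0.04, 0]}, {"grip": 1, "linear": [13, 80, 61], "rot": [0.026, -0.04, 0]}, {"grip": 1, "linear": [13, 80, 61], "rot": [0.026, -0.04, 0]}, {"grip": 1, "linear": [13, 80, 61], "rot": [0.026, -0.04, 0]}])

```text
clock: 11.78
position: [545.7, -40.4, 147.2]
ee_rot: [0.969, -0.12, 0.216, 0.026]
contact_force: [-0.4, 0.3, -0.0]
gripper_width: 85.2
grasp_force: 0.0
```

Run:
```python
from h import *
W=cam("wrist")
c=models.tip_of(W,"cradle_hole")[:2];print([(x["pixel"],x["score"]) for x in c])
rail=np.array([631.8,-63.1,119.5]);Rt=frame(np.radians(-14));hole=rail-15*Rt[:,2]
print(proj(W,hole),proj(W,rail),proj(W,hole+Rt[:,1])-proj(W,hole))
x,y=np.round(c[0]["pixel"]).astype(int);print(x,y);r=30;f=W["frame"][y-r:y+r,x-r:x+r][:,:,::-1]
cv2.imwrite("pics/w5.png",cv2.resize(f,None,fx=7,fy=7,interpolation=cv2.INTER_CUBIC))
plan(hole-Rt@np.array([69.6,0.25,-142.5+190]),Rt)
```

```text
[([283.0, 135.3], 0.9)]
[288.85430014 129.83136035] [288.77001144 129.80674489] [ 1.67808128e+00 -7.03553916e-04]
283 135
clock 11.88 lin [-0.5  0.9  0.2] rot [-0.001 -0.003 -0.001] F [ 0.4 -0.3 -0.3]
```

View pics/w5.png

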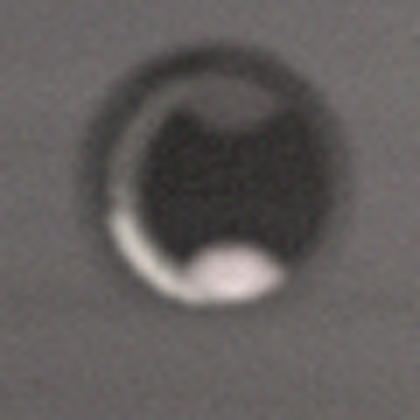

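The rail hole centre (seen from the catch balls) is at about column 287 and the cradle mouth at about 284, so roughly 1.8 mm is left. I'll do one more nudge, with a full-depth grasp.

Run:
```python
from h import *
Rt=frame(np.radians(-14));t=np.array([548,48.5,97])
plan(t-100*Rt[:,2],Rt);plan(t,Rt)
```

```text
clock 11.88 lin [-38.5 -86.8 -62.8] rot [-0.001 -0.003 -0.001] F [ 0.4 -0.3 -0.3]
clock 11.88 lin [-38.8 -86.7  37.2] rot [-0.001 -0.003 -0.001] F [ 0.4 -0.3 -0.3]
```

>>> arm_command(rows=[{"grip": 1, "linear": [-20, 0, -50], "rot": [0, 0, 0]}, {"grip": 1, "linear": [-39, -45, -63], "rot": [0, 0, 0]}, {"grip": 1, "linear": [-39, -87, -63], "rot": [0, 0, 0]}, {"grip": 1, "linear": [-39, -87, -50], "rot": [0, 0, 0]}, {"grip": 1, "linear": [-39, -87, -10], "rot": [0, 0, 0]}, {"grip": 1, "linear": [-39, -87, 37], "rot": [0, 0, 0]}, {"grip": 1, "linear": [-39, -87, 37], "rot": [0, 0, 0]}, {"grip": 1, "linear": [-39, -87, 37], "rot": [0, 0, 0]}])

```text
clock: 12.88
position: [548.4, 51.0, 100.1]
ee_rot: [0.969, -0.121, 0.213, 0.031]
contact_force: [0.6, -0.3, 0.1]
gripper_width: 85.4
grasp_force: 0.0
```

>>> arm_command(rows=[{"grip": 0, "linear": [0, 0, 0], "rot": [0, 0, 0]}, {"grip": 0, "linear": [0, 0, 0], "rot": [0, 0, 0]}, {"grip": 0, "linear": [0, 0, 0], "rot": [0, 0, 0]}, {"grip": 0, "linear": [0, 0, 0], "rot": [0, 0, 0]}, {"grip": 0, "linear": [0, 0, 0], "rot": [0, 0, 0]}])

```text
clock: 13.5
position: [548.5, 51.7, 102.2]
ee_rot: [0.969, -0.121, 0.214, 0.031]
contact_force: [-3.7, 0.3, 4.8]
gripper_width: 26.1
grasp_force: 58.9
```

Run:
```python
from h import *
s=arm.read_state();print(s["gripper_width"],s["contact_force"],s["position"])
p=[models.tip_of(cam("top"),"cradle_hole"),models.tip_of(cam("scene"),"cradle_hole")];print([[x["pixel"] for x in q[:1]] for q in p])
```

```text
26.082694945598806 [-3.66012161  0.30186998  4.8391319 ] [548.49381935  51.67467224 102.17402189]
[[[320.7, 175.3]], [[352.5, 311.8]]]
```

>>> arm_command(rows=[{"grip": 0, "linear": [0, 2.3, 0], "rot": [0, 0, 0]}, {"grip": 0, "linear": [0, 2.3, 0], "rot": [0, 0, 0]}, {"grip": 0, "linear": [0, 2.3, 0], "rot": [0, 0, 0]}, {"grip": 0, "linear": [0, 2.3, 0], "rot": [0, 0, 0]}])

```text
clock: 14.2
position: [548.1, 49.9, 102.2]
ee_rot: [0.969, -0.121, 0.214, 0.031]
contact_force: [-2.7, 1.9, 6.6]
gripper_width: 26.0
grasp_force: 59.5
```

>>> arm_command(rows=[{"grip": 1, "linear": [0, 0, 0], "rot": [0, 0, 0]}, {"grip": 1, "linear": [0, 0, 0], "rot": [0, 0, 0]}, {"grip": 1, "linear": [0, 0, 0], "rot": [0, 0, 0]}, {"grip": 1, "linear": [0, 0, -50], "rot": [0, 0, 0]}, {"grip": 1, "linear": [0, 0, -90], "rot": [0, 0, 0]}, {"grip": 1, "linear": [13, 80, -50], "rot": [0, 0, 0]}, {"grip": 1, "linear": [38, 88, -40], "rot": [0, 0, 0]}, {"grip": 1, "linear": [38, 88, -40], "rot": [0, 0, 0]}, {"grip": 1, "linear": [38, 88, -40], "rot": [0, 0, 0]}, {"grip": 1, "linear": [38, 88, -40], "rot": [0, 0, 0]}])

```text
clock: 15.45
position: [542.8, -39.7, 154.2]
ee_rot: [0.969, -0.121, 0.213, 0.032]
contact_force: [0.5, -0.0, 0.3]
gripper_width: 85.6
grasp_force: 0.0
```

Run:
```python
from h import *
W=cam("wrist")
c=models.tip_of(W,"cradle_hole")[:2];print([(x["pixel"],x["score"]) for x in c])
Rt=frame(np.radians(-14));rail=np.array([631.8,-63.1,119.5])-1.1*Rt[:,1];hole=rail-15*Rt[:,2]
print(proj(W,hole),proj(W,rail))
x,y=np.round(c[0]["pixel"]).astype(int);print(x,y);r=30;f=W["frame"][y-r:y+r,x-r:x+r][:,:,::-1]
cv2.imwrite("pics/w6.png",cv2.resize(f,None,fx=7,fy=7,interpolation=cv2.INTER_CUBIC))
s=arm.read_state();print(s["position"],s["ee_rot"])
# pin refine
T=cam("top");S=cam("scene")
for q in("pin_grip","block_hole"):
  for n,p in(("T",T),("S",S)):print(q,n,[(np.round(x["pixel"],1).tolist(),round(x["score"],2)) for x in models.tip_of(p,q)[:4]])
```

```text
[([277.9, 128.4], 0.78)]
[285.95414345 129.61684895] [285.78622872 129.47072923]
278 128
[542.87186239 -39.65079108 154.32026116] [ 0.96903825 -0.12090474  0.21291078  0.03187352]
pin_grip T [([126.0, 292.6], 0.88), ([163.9, 218.8], 0.71), ([143.4, 259.4], 0.69), ([147.0, 259.6], 0.4)]
pin_grip S [([372.4, 290.6], 0.92), ([454.4, 271.1], 0.88), ([421.4, 251.6], 0.87)]
block_hole T [([274.4, 212.7], 0.71), ([147.9, 258.1], 0.63)]
block_hole S [([415.2, 262.6], 0.71), ([416.0, 259.7], 0.24)]
```

View pics/w6.png

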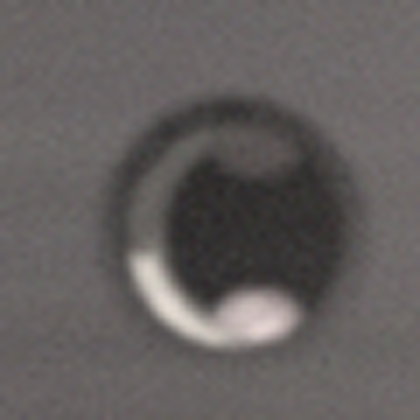

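Still about 1.9 mm off: the mouth is at column 282 and the catch balls at 285. The cradle simply follows the gripper centre, so I need the release point 1.9 mm further along. The pin candidates also look shifted, so I'll check the decoy colours numerically.

Run:
```python
from h import *
T=cam("top");S=cam("scene")
for n,p in(("T",T),("S",S)):
    h=cv2.cvtColor(p["frame"],cv2.COLOR_RGB2HSV)
    for c,lo,hi in(("blue",(105,120,60),(130,255,255)),("pink",(165,90,100),(178,255,255))):
        m=cv2.inRange(h,lo,hi);k,_,st,ce=cv2.connectedComponentsWithStats(m);i=np.argsort(-st[1:,4])[:2]+1
        print(n,c,[(st[j,4],ce[j].round().tolist()) for j in i])
Rt=frame(np.radians(-14));t=np.array([547.5,47.6,99])
plan(t-100*Rt[:,2],Rt);plan(t,Rt)
b=T["frame"][225:305,100:200];cv2.imwrite("pics/t7.png",cv2.resize(np.hstack([T["frame"][200:310,85:215],S["frame"][215:325,340:470]])[:,:,::-1],(780,330)))
```

```text
T blue [(np.int32(390), [120.0, 294.0])]
T pink [(np.int32(355), [172.0, 222.0])]
S blue [(np.int32(503), [461.0, 279.0])]
S pink [(np.int32(481), [366.0, 286.0])]
clock 15.95 lin [-39.1 -85.2 -57.7] rot [ 0.012  0.002 -0.002] F [ 0.9  0.7 -0.3]
clock 15.95 lin [-38.9 -86.4  42.3] rot [ 0.012  0.002 -0.002] F [ 0.9  0.7 -0.3]
```

View pics/t7.png

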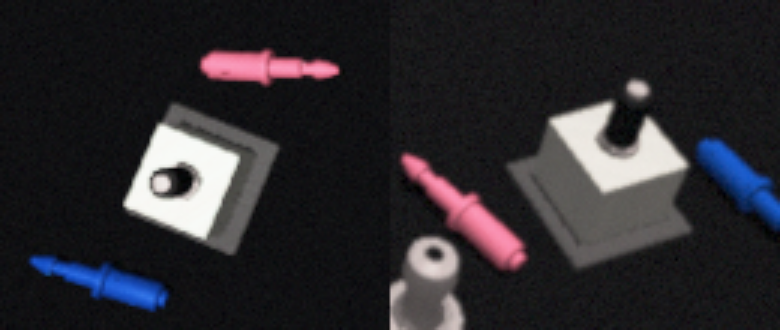

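The two decoy pins, which were free-standing, have tipped over and now lie beside the block. The real pin still stands in the block: grip at about T(113,230) and S(420,248). Next is the final cradle correction.

>>> arm_command(rows=[{"grip": 1, "linear": [-20, 0, -50], "rot": [0, 0, 0]}, {"grip": 1, "linear": [-39, -45, -58], "rot": [0.012, 0, 0]}, {"grip": 1, "linear": [-39, -86, -58], "rot": [0.012, 0, 0]}, {"grip": 1, "linear": [-39, -86, -40], "rot": [0.012, 0, 0]}, {"grip": 1, "linear": [-39, -86, 0], "rot": [0.012, 0, 0]}, {"grip": 1, "linear": [-39, -86, 42], "rot": [0.012, 0, 0]}, {"grip": 1, "linear": [-39, -86, 42], "rot": [0.012, 0, 0]}, {"grip": 1, "linear": [-39, -86, 42], "rot": [0.012, 0, 0]}])

```text
clock: 16.95
position: [547.5, 48.6, 101.5]
ee_rot: [0.97, -0.121, 0.21, 0.03]
contact_force: [-0.3, 0.6, -0.5]
gripper_width: 85.5
grasp_force: 0.0
```

>>> arm_command(rows=[{"grip": 0, "linear": [0, 0, 0], "rot": [0, 0, 0]}, {"grip": 0, "linear": [0, 0, 0], "rot": [0, 0, 0]}, {"grip": 0, "linear": [0, 0, 0], "rot": [0, 0, 0]}, {"grip": 0, "linear": [0, 0, 0], "rot": [0, 0, 0]}, {"grip": 0, "linear": [0, 0, 0], "rot": [0, 0, 0]}])

```text
clock: 17.58
position: [547.9, 50.2, 104.0]
ee_rot: [0.969, -0.12, 0.213, 0.029]
contact_force: [-3.6, 1.4, 6.4]
gripper_width: 26.3
grasp_force: 59.0
```

>>> arm_command(rows=[{"grip": 0, "linear": [0, 2.5, 0], "rot": [0, 0, 0]}, {"grip": 0, "linear": [0, 2.5, 0], "rot": [0, 0, 0]}, {"grip": 0, "linear": [0, 2.5, 0], "rot": [0, 0, 0]}, {"grip": 0, "linear": [0, 2.5, 0], "rot": [0, 0, 0]}])

```text
clock: 18.08
position: [547.3, 47.9, 104.0]
ee_rot: [0.969, -0.121, 0.212, 0.03]
contact_force: [-4.2, 3.3, 6.3]
gripper_width: 25.7
grasp_force: 59.4
```

>>> arm_command(rows=[{"grip": 1, "linear": [0, 0, 0], "rot": [0, 0, 0]}, {"grip": 1, "linear": [0, 0, 0], "rot": [0, 0, 0]}, {"grip": 1, "linear": [0, 0, 0], "rot": [0, 0, 0]}, {"grip": 1, "linear": [0, 0, -50], "rot": [0, 0, 0]}, {"grip": 1, "linear": [0, 0, -90], "rot": [0, 0, 0]}, {"grip": 1, "linear": [13, 80, -50], "rot": [0, 0, 0]}, {"grip": 1, "linear": [40, 86, -42], "rot": [0, 0, 0]}, {"grip": 1, "linear": [40, 86, -42], "rot": [0, 0, 0]}, {"grip": 1, "linear": [40, 86, -42], "rot": [0, 0, 0]}, {"grip": 1, "linear": [40, 86, -42], "rot": [0, 0, 0]}])

```text
clock: 19.32
position: [543.8, -40.1, 158.6]
ee_rot: [0.97, -0.121, 0.211, 0.031]
contact_force: [-0.1, 0.5, -0.4]
gripper_width: 85.6
grasp_force: 0.0
```

Run:
```python
from h import *
W=cam("wrist")
c=models.tip_of(W,"cradle_hole")[:2];print([(x["pixel"],x["score"]) for x in c])
x,y=np.round(c[0]["pixel"]).astype(int);print(x,y);r=30;f=W["frame"][y-r:y+r,x-r:x+r][:,:,::-1]
cv2.imwrite("pics/w8.png",cv2.resize(f,None,fx=7,fy=7,interpolation=cv2.INTER_CUBIC))
Rt=frame(np.radians(-14));rail=np.array([631.8,-63.1,119.5])-1.1*Rt[:,1];hole=rail-15*Rt[:,2]
print(proj(W,hole),proj(W,rail))
s=arm.read_state();print(s["position"],s["ee_rot"])
# grip axis: pin at T,S: triangulate grip and button top
T=cam("top");S=cam("scene")
for n,p in(("T",T),("S",S)):print(n,[(np.round(x["pixel"],1).tolist(),round(x["score"],2)) for x in models.tip_of(p,"pin_grip")[:4]],[(np.round(x["rect"],1).tolist()) for x in models.spot_in(p,"pin")[:4]])
P,e=tri([ray(T,(143,259.6)),ray(S,(421,251.6))]);print(P,e)
Rv=frame(np.radians(-14),0);print("above pin");plan(P+[0,0,60-19],Rv)
```

```text
[([283.3, 136.6], 0.91)]
283 137
[285.98223546 133.91800712] [285.86978058 133.38428652]
[543.95965076 -39.98362262 158.7405141 ] [ 0.96951098 -0.12067617  0.21109311  0.0304206 ]
T [([163.6, 219.9], 0.87), ([128.5, 293.4], 0.85), ([143.7, 261.2], 0.54)] [[95.9, 285.8, 143.9, 305.4], [154.4, 218.6, 198.8, 226.6], [133.7, 252.2, 151.5, 269.8]]
S [([373.6, 291.3], 0.92), ([419.3, 253.8], 0.87), ([453.5, 272.0], 0.61)] [[408.0, 240.8, 426.7, 270.7], [342.2, 266.4, 387.7, 305.0], [443.5, 261.1, 483.3, 300.9]]
[442.08600012 361.74415548 103.36189846] [5.536923201719593, 5.536923201719571]
above pin
clock 19.73 lin [-185.2 -364.2  -72. ] rot [ 0.009 -0.43  -0.004] F [ 0.7 -0.3 -0.4]
```

View pics/w8.png

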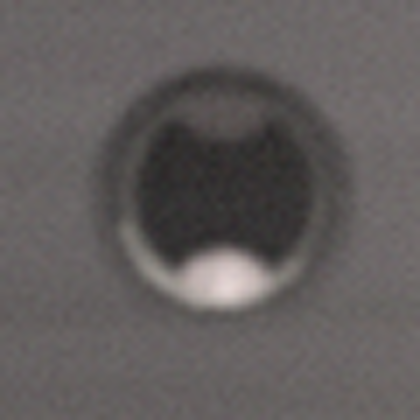

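The rail hole and catch balls are now concentric with the cradle hole, so the cradle is lined up. Now to the pin.

>>> arm_command(rows=[{"grip": 1, "linear": [0, 0, -60], "rot": [0, 0, 0]}, {"grip": 1, "linear": [-30, -60, -80], "rot": [0, -0.1, 0]}, {"grip": 1, "linear": [-185, -364, -131], "rot": [0.009, -0.43, 0]}, {"grip": 1, "linear": [-185, -364, -131], "rot": [0.009, -0.43, 0]}, {"grip": 1, "linear": [-185, -364, -131], "rot": [0.009, -0.43, 0]}, {"grip": 1, "linear": [-185, -364, -131], "rot": [0.009, -0.43, 0]}, {"grip": 1, "linear": [-185, -364, -131], "rot": [0.009, -0.43, 0]}, {"grip": 1, "linear": [-185, -364, -131], "rot": [0.009, -0.43, 0]}, {"grip": 1, "linear": [-185, -364, -131], "rot": [0.009, -0.43, 0]}, {"grip": 1, "linear": [-185, -364, -131], "rot": [0.009, -0.43, 0]}])

```text
clock: 20.98
position: [418.4, 367.4, 197.9]
ee_rot: [0.992, -0.124, -0.0, -0.0]
contact_force: [-0.2, 0.7, 0.5]
gripper_width: 85.3
grasp_force: 0.0
```

```bash
cat > look.py <<'E'
from h import *
W=cam("wrist");Rv=frame(np.radians(-14),0)
s=arm.read_state();print(s["position"])
for q in("pin_grip","pin","block_hole"):
    l=models.tip_of(W,q)[:4]
    for x in l:print(q,np.round(x["pixel"],1),round(x["score"],2),onz(ray(W,x["pixel"]),{"pin_grip":103,"pin":74,"block_hole":74}[q]).round(1))
# bright block top contour
g=cv2.cvtColor(W["frame"],cv2.COLOR_RGB2GRAY);m=(g>150).astype(np.uint8)
k,_,st,ce=cv2.connectedComponentsWithStats(m);i=1+np.argmax(st[1:,4]);print("block",st[i],ce[i].round(1))
c=max(cv2.findContours(m,0,2)[0],key=cv2.contourArea);h=cv2.convexHull(c);r=cv2.minAreaRect(h)
for zb in(70,76):
    b=np.array([onz(ray(W,p),zb) for p in cv2.boxPoints(r)]);print(zb,b.mean(0).round(1),np.linalg.norm(np.diff(b,axis=0),axis=1).round(1),np.degrees(np.arctan2(*(b[1]-b[0])[[1,0]])).round(1))
save(W,"wl.png")
E
python3 look.py
```

```text
[418.5982576  367.0165928  198.06614336]
pin_grip [294.9  71.7] 0.93 [521.9 335.5 103. ]
pin_grip [257.2 263. ] 0.83 [386.7 401.  103. ]
pin_grip [285.1 186.8] 0.69 [443.7 362.4 103. ]
pin [287.6 181.9] 0.88 [442.2 360.8  74. ]
pin [234.2 257.4] 0.74 [385.3 426.6  74. ]
pin [321.1  63.1] 0.62 [527.3 312.2  74. ]
block_hole [284.8 182.2] 0.91 [442.5 363.2  74. ]
block [ 236  118  106  109 8120] [286.4 169.4]
70 [448.2 360.8  70. ] [85.3 81.4 86.4] -25.9
76 [449.  360.6  76. ] [83.4 79.6 84.5] -25.9
```

Run:
```python
from h import *
Rv=frame(np.radians(-14),0);t=np.array([442.8,362.2,89.]);plan(t+[0,0,60],Rv);plan(t,Rv)
```

```text
clock 21.18 lin [24.2 -1.3 49.4] rot [-0.001 -0.    -0.005] F [-0.4 -0.5 -1.1]
clock 21.18 lin [ 24.2  -1.2 109.4] rot [-0.001 -0.    -0.005] F [-0.4 -0.5 -1.1]
```

>>> arm_command(rows=[{"grip": 0.7, "linear": [24, -1, 20], "rot": [0, 0, 0]}, {"grip": 0.7, "linear": [24, -1, 40], "rot": [0, 0, 0]}, {"grip": 0.7, "linear": [24, -1, 80], "rot": [0, 0, 0]}, {"grip": 0.7, "linear": [24, -1, 105], "rot": [0, 0, 0]}, {"grip": 0.7, "linear": [24, -1, 109], "rot": [0, 0, 0]}, {"grip": 0.7, "linear": [24, -1, 109], "rot": [0, 0, 0]}])

```text
clock: 21.92
position: [442.8, 363.1, 90.0]
ee_rot: [0.992, -0.124, 0.001, -0.001]
contact_force: [-0.2, 0.5, -0.0]
gripper_width: 59.6
grasp_force: 0.0
```

Run:
```python
from h import *
Rv=frame(np.radians(-14),0);t=np.array([442.8,362.2,89.]);plan(t,Rv)
W=cam("wrist");print([(np.round(x["pixel"],1),round(x["score"],2),onz(ray(W,x["pixel"]),103).round(1)) for x in models.tip_of(W,"pin_grip")[:3]])
```

```text
clock 21.93 lin [0.2 0.9 1. ] rot [-0.002 -0.001 -0.004] F [-0.2  0.5 -0. ]
[(array([297. ,  85.4]), 0.92, array([524.9, 338.1, 103. ])), (array([249.5, 341.9]), 0.9, array([416.1, 388.7, 103. ])), (array([287.7, 281.9]), 0.7, array([443.4, 362.3, 103. ]))]
```

Position confirmed. Close and pull.

>>> arm_command(rows=[{"grip": 0, "linear": [0, 0.5, 0], "rot": [0, 0, 0]}, {"grip": 0, "linear": [0, 0.5, 0], "rot": [0, 0, 0]}, {"grip": 0, "linear": [0, 0.5, 0], "rot": [0, 0, 0]}, {"grip": 0, "linear": [0, 0.5, 0], "rot": [0, 0, 0]}, {"grip": 0, "linear": [0, 0.5, -5], "rot": [0, 0, 0]}, {"grip": 0, "linear": [0, 0.5, -10], "rot": [0, 0, 0]}, {"grip": 0, "linear": [0, 0.5, -30], "rot": [0, 0, 0]}, {"grip": 0, "linear": [0, 0.5, -60], "rot": [0, 0, 0]}, {"grip": 0, "linear": [0, 0.5, -110], "rot": [0, 0, 0]}, {"grip": 0, "linear": [0, 0.5, -150], "rot": [0, 0, 0]}])

```text
clock: 23.28
position: [442.2, 362.5, 241.9]
ee_rot: [0.992, -0.124, 0.001, -0.001]
contact_force: [1.2, 0.2, -1.7]
gripper_width: 21.8
grasp_force: 61.0
```

Run:
```python
from h import *
s=arm.read_state();print(s["gripper_width"],s["contact_force"],s["position"])
W=cam("wrist");R0=R.from_quat(s["ee_rot"])
for q in("pin_grip","pin"):print(q,[(np.round(x["pixel"],1),round(x["score"],2)) for x in models.tip_of(W,q)[:3]])
save(W,"pin.png")
# expected pixels for pin in-tool positions (grip at z=-19+5.. )
for z in(-29,-24,-19,-14,-9,10,15,20,68,73,78):print(z,proj(W,s["position"]+R0.apply([0,0,z])).round(1))
# pin to hole
Rt=frame(np.radians(-14));hole=np.array([632.2,-61.4,119.5])-15*Rt[:,2];print(hole)
# nose end at pin_grip-87z; TCP = grip + 14 along tool z ; standoff nose 25mm above hole
tcp=hole-Rt[:,2]*(25+87-14);plan(tcp,Rt);print(tcp)
```

```text
21.785546355837365 [ 1.19147779  0.15354732 -1.74156789] [442.21193045 362.50835704 241.85263839]
pin_grip [(array([292.1, 105.2]), 0.95), (array([285.8, 278.9]), 0.86)]
pin [(array([322.4,  97.5]), 0.92), (array([289.2, 255.6]), 0.83), (array([242.5, 259.8]), 0.82)]
-29 [286.4 302. ]
-24 [286.4 295.8]
-19 [286.4 289.9]
-14 [286.5 284.5]
-9 [286.5 279.4]
10 [286.6 262.8]
15 [286.6 259. ]
20 [286.6 255.4]
68 [286.7 229. ]
73 [286.8 226.8]
78 [286.8 224.8]
[626.0490296  -59.86639084 133.09461681]
clock 23.43 lin [240.1 365.6  18.8] rot [-0.006  0.433 -0.005] F [-0.5  0.3 -2.5]
[585.86268967 -49.84681096 221.91277994]
```

Run:
```python
from h import *
Rt=frame(np.radians(-14));hole=np.array([626.05,-59.87,133.1]);tcp=hole-Rt[:,2]*178;print(tcp);plan(tcp,Rt)
```

```text
[553.05848461 -41.67117124 294.42278609]
clock 23.43 lin [206.5 365.2 -53.8] rot [-0.006  0.433 -0.005] F [-0.5  0.3 -2.5]
```

>>> arm_command(rows=[{"grip": 0, "linear": [0, 0, -50], "rot": [0, 0, 0]}, {"grip": 0, "linear": [20, 40, -54], "rot": [0, 0.05, 0]}, {"grip": 0, "linear": [206, 365, -54], "rot": [-0.006, 0.433, -0.005]}, {"grip": 0, "linear": [206, 365, -54], "rot": [-0.006, 0.433, -0.005]}, {"grip": 0, "linear": [206, 365, -54], "rot": [-0.006, 0.433, -0.005]}, {"grip": 0, "linear": [206, 365, -54], "rot": [-0.006, 0.433, -0.005]}, {"grip": 0, "linear": [206, 365, -54], "rot": [-0.006, 0.433, -0.005]}, {"grip": 0, "linear": [206, 365, -54], "rot": [-0.006, 0.433, -0.005]}, {"grip": 0, "linear": [206, 365, -54], "rot": [-0.006, 0.433, -0.005]}, {"grip": 0, "linear": [206, 365, -54], "rot": [-0.006, 0.433, -0.005]}])

```text
clock: 24.68
position: [551.2, -42.7, 291.6]
ee_rot: [0.97, -0.119, 0.212, 0.03]
contact_force: [0.3, -0.4, -1.7]
gripper_width: 22.3
grasp_force: 60.9
```

>>> arm_command(rows=[{"grip": 0, "linear": [0, 0, 0], "rot": [0, 0, 0]}, {"grip": 0, "linear": [0, 0, 0], "rot": [0, 0, 0]}])

```text
clock: 24.92
position: [551.8, -40.8, 292.6]
ee_rot: [0.97, -0.117, 0.213, 0.029]
contact_force: [0.1, 1.5, -1.2]
gripper_width: 22.4
grasp_force: 60.9
```

```bash
cat > chk.py <<'E'
from h import *
import sys
off=float(sys.argv[1])
Rt=frame(np.radians(-14));hole=np.array([626.05,-59.87,133.1]);tcp=hole-Rt[:,2]*off;plan(tcp,Rt)
s=arm.read_state();print(s["gripper_width"],s["position"])
W=cam("wrist");
for n,p in(("W",W),("S",cam("scene")),("T",cam("top"))):
    for q in("cradle_hole","pin_grip","pin"):print(n,q,[(np.round(x["pixel"],1).tolist(),round(x["score"],2)) for x in models.tip_of(p,q)[:4]])
    R0=R.from_quat(s["ee_rot"]);print("  pred hole,grip,pin",proj(p,hole).round(1),proj(p,s["position"]+R0.apply([0,0,-9])).round(1),proj(p,s["position"]+R0.apply([0,0,20])).round(1))
E
python3 chk.py 178
```

```text
clock 24.93 lin [ 2.1  0.6 -1. ] rot [0.005 0.003 0.005] F [ 0.1  1.5 -1.2]
22.414994095611927 [551.75974083 -40.76100887 292.64380939]
W cradle_hole [([283.5, 196.6], 0.88)]
W pin_grip [([284.3, 283.3], 0.97), ([22.1, 347.8], 0.8)]
W pin [([40.2, 340.1], 0.74), ([287.7, 254.9], 0.61)]
  pred hole,grip,pin [286.9 194.2] [286.7 279.4] [286.8 255.4]
S cradle_hole [([225.0, 181.6], 0.6)]
S pin_grip [([372.2, 291.8], 0.85), ([452.3, 269.8], 0.66), ([256.9, 114.9], 0.59), ([282.8, 195.1], 0.29)]
S pin [([247.9, 126.3], 0.71), ([462.5, 277.5], 0.62), ([359.7, 283.4], 0.59), ([221.4, 186.3], 0.19)]
  pred hole,grip,pin [224.2 183.5] [252.7 112.3] [248.1 124.3]
T cradle_hole [([322.6, 174.7], 0.82)]
T pin_grip [([165.7, 220.2], 0.79), ([128.2, 297.0], 0.77), ([425.6, 255.8], 0.66), ([276.8, 216.1], 0.28)]
T pin [([121.1, 293.3], 0.94), ([322.3, 173.7], 0.57), ([175.8, 224.5], 0.56), ([324.2, 194.2], 0.49)]
  pred hole,grip,pin [321.4 176. ] [321.4 203.7] [321.4 198.8]
```

>>> arm_command(rows=[{"grip": 0, "linear": [2, 0.6, 30], "rot": [0.005, 0.003, 0.005]}, {"grip": 0, "linear": [2, 0.6, 65], "rot": [0.005, 0.003, 0.005]}, {"grip": 0, "linear": [2, 0.6, 86], "rot": [0.005, 0.003, 0.005]}, {"grip": 0, "linear": [2, 0.6, 92], "rot": [0.005, 0.003, 0.005]}, {"grip": 0, "linear": [2, 0.6, 92], "rot": [0.005, 0.003, 0.005]}, {"grip": 0, "linear": [2, 0.6, 92], "rot": [0.005, 0.003, 0.005]}])

```text
clock: 26.28
position: [591.4, -52.6, 211.5]
ee_rot: [0.969, -0.12, 0.216, 0.026]
contact_force: [-1.2, 0.3, -1.6]
gripper_width: 22.5
grasp_force: 60.9
```

```bash
python3 chk.py 85
```

```text
clock 26.27 lin [-1.1 -1.4  1. ] rot [-0.001 -0.002 -0.003] F [-1.2  0.3 -1.6]
22.511916622627663 [591.36443595 -52.64771145 211.50610074]
W cradle_hole [([283.2, 224.6], 0.85), ([284.8, 279.0], 0.46), ([292.0, 256.8], 0.27)]
W pin_grip [([284.9, 280.4], 0.79)]
W pin [([285.9, 255.3], 0.77)]
  pred hole,grip,pin [285.3 223.2] [286.7 279.4] [286.8 255.4]
S cradle_hole [([223.9, 183.9], 0.68), ([282.8, 198.8], 0.58)]
S pin_grip [([453.8, 270.7], 0.88), ([372.1, 295.4], 0.77), ([221.6, 191.7], 0.2)]
S pin [([359.7, 283.3], 0.9), ([461.7, 279.4], 0.73), ([222.5, 182.7], 0.63), ([234.8, 160.2], 0.57)]
  pred hole,grip,pin [224.2 183.5] [237.  148.3] [232.8 159.3]
T cradle_hole [([324.3, 177.9], 0.74)]
T pin_grip [([127.8, 295.0], 0.79), ([324.4, 189.3], 0.69)]
T pin [([176.5, 223.2], 0.63), ([117.3, 291.5], 0.61), ([322.9, 182.2], 0.6)]
  pred hole,grip,pin [321.4 176. ] [322.4 188.1] [322.3 184.1]
```

>>> arm_command(rows=[{"grip": 0, "linear": [-1, -1.4, 5], "rot": [0, 0, 0]}, {"grip": 0, "linear": [-1, -1.4, 12], "rot": [0, 0, 0]}, {"grip": 0, "linear": [-1, -1.4, 20], "rot": [0, 0, 0]}, {"grip": 0, "linear": [-1, -1.4, 28], "rot": [0, 0, 0]}, {"grip": 0, "linear": [-1, -1.4, 28], "rot": [0, 0, 0]}])

```text
clock: 27.5
position: [601.7, -54.4, 183.2]
ee_rot: [0.969, -0.12, 0.214, 0.027]
contact_force: [0.5, 0.5, -1.1]
gripper_width: 22.3
grasp_force: 60.9
```

```bash
python3 -c "
from h import *
Rt=frame(np.radians(-14));h=np.array([626.05,-59.87,133.1]);s=arm.read_state();print((Rt.T@(s['position']-h)).round(1),(Rt.T@s['contact_force']).round(1))"
```

```text
[ -1.4   0.6 -56. ] [-0.1 -0.6  1.1]
```

>>> arm_command(rows=[{"grip": 0, "linear": [1, -0.5, 4], "rot": [0, 0, 0]}, {"grip": 0, "linear": [1, -0.5, 9], "rot": [0, 0, 0]}, {"grip": 0, "linear": [1, -0.5, 14], "rot": [0, 0, 0]}, {"grip": 0, "linear": [1, -0.5, 19], "rot": [0, 0, 0]}, {"grip": 0, "linear": [1, -0.5, 24], "rot": [0, 0, 0]}, {"grip": 0, "linear": [1, -0.5, 24], "rot": [0, 0, 0]}])

```text
clock: 28.25
position: [612.7, -56.5, 162.3]
ee_rot: [0.969, -0.12, 0.214, 0.026]
contact_force: [1.4, -0.5, -3.1]
gripper_width: 22.4
grasp_force: 60.9
```

```bash
cat > st.py <<'E'
from h import *
Rt=frame(np.radians(-14));h=np.array([626.05,-59.87,133.1]);s=arm.read_state();print(s["clock"],(Rt.T@(s['position']-h)).round(1),(Rt.T@s['contact_force']).round(1),s["gripper_width"],(R.from_matrix(Rt).inv()*R.from_quat(s["ee_rot"])).as_rotvec().round(3))
E
python3 st.py
```

```text
28.25 [ -0.1  -0.  -32.3] [0.  0.2 3.5] 22.43098444996298 [-0.    -0.001  0.003]
```

>>> arm_command(rows=[{"grip": 0, "linear": [0, 0, 4], "rot": [0, 0, 0]}, {"grip": 0, "linear": [0, 0, 8], "rot": [0, 0, 0]}, {"grip": 0, "linear": [0, 0, 11], "rot": [0, 0, 0]}, {"grip": 0, "linear": [0, 0, 13], "rot": [0, 0, 0]}, {"grip": 0, "linear": [0, 0, 13], "rot": [0, 0, 0]}])

```text
clock: 28.88
position: [617.2, -57.7, 152.0]
ee_rot: [0.969, -0.12, 0.215, 0.026]
contact_force: [-10.7, 3.8, 9.1]
gripper_width: 22.5
grasp_force: 62.9
```

```bash
python3 st.py
```

```text
28.875 [ -0.2   0.1 -21. ] [ -6.4  -1.1 -13. ] 22.536128488869984 [-0.001  0.001  0.003]
```

>>> arm_command(rows=[{"grip": 0, "linear": [0, 0, 2], "rot": [0, 0, 0]}, {"grip": 0, "linear": [0, 0, 3], "rot": [0, 0, 0]}, {"grip": 0, "linear": [0, 0, 3], "rot": [0, 0, 0]}])

```text
clock: 29.25
position: [617.4, -58.0, 151.9]
ee_rot: [0.969, -0.12, 0.216, 0.027]
contact_force: [-28.2, 8.9, 26.6]
gripper_width: 22.4
grasp_force: 65.5
```

```bash
python3 st.py
```

```text
29.25 [ -0.    0.3 -20.8] [-15.5  -1.8 -36.6] 22.43586325908295 [-0.001  0.003  0.003]
```

>>> arm_command(rows=[{"grip": 0, "linear": [0, 0, -3.5], "rot": [0, 0, 0]}, {"grip": 0.45, "linear": [0, 0, -3.5], "rot": [0, 0, 0]}, {"grip": 0.45, "linear": [0, 0, -3.5], "rot": [0, 0, 0]}, {"grip": 0.45, "linear": [0, 0, -3.5], "rot": [0, 0, 0]}, {"grip": 0.45, "linear": [0, 0, -30], "rot": [0, 0, 0]}, {"grip": 0.45, "linear": [0, 0, -75], "rot": [0, 0, 0]}, {"grip": 0.45, "linear": [0, 0, -120], "rot": [0, 0, 0]}, {"grip": 0.45, "linear": [0, 0, -120], "rot": [0, 0, 0]}])

```text
clock: 30.25
position: [571.5, -44.8, 261.7]
ee_rot: [0.968, -0.12, 0.219, 0.025]
contact_force: [-0.3, -0.3, -0.2]
gripper_width: 38.1
grasp_force: 0.0
```

```bash
python3 st.py
cat > fin.py <<'E'
from h import *
Rt=frame(np.radians(-14));h=np.array([626.05,-59.87,133.1]);s=arm.read_state()
P={n:cam(n) for n in("wrist","scene","top")}
for n,p in P.items():
    for q in("pin_grip","pin","cradle_hole"):print(n,q,[(np.round(x["pixel"],1).tolist(),round(x["score"],2)) for x in models.tip_of(p,q)[:4]])
    print("  pred grip,pin",[proj(p,h-Rt[:,2]*d).round(1).tolist() for d in(29,0)],"5mm higher:",[proj(p,h-Rt[:,2]*d).round(1).tolist() for d in(34,5)],"top58:",proj(p,h-Rt[:,2]*58).round(1))
x,y=proj(P["scene"],h-Rt[:,2]*29).astype(int);save(P["wrist"],"f.png")
for n in("top","scene"):
  print(n,[(q,[np.round(x["pixel"]).tolist() for x in models.tip_of(P[n],q)[:1]]) for q in("pitcher_mid","cup_mid","tamper_mid")])
# shank between flange & plate: dark/bright profile along axis in scene
g=cv2.cvtColor(P["scene"]["frame"],cv2.COLOR_RGB2GRAY)
print([int(g[tuple(np.round(proj(P["scene"],h-Rt[:,2]*d)[::-1]).astype(int))]) for d in range(-4,70,3)])
E
python3 fin.py
```

```text
30.25 [   3.1   -1.5 -140.5] [-0.3  0.3  0.1] 38.127036766613905 [0.004 0.007 0.003]
wrist pin_grip [([0.8, 374.6], 0.82), ([289.0, 219.9], 0.77)]
wrist pin [([289.5, 206.5], 0.87), ([25.4, 368.1], 0.82), ([289.2, 211.0], 0.26)]
wrist cradle_hole [([288.4, 210.6], 0.55)]
  pred grip,pin [[289.3, 217.4], [289.2, 209.1]] 5mm higher: [[289.3, 219.0], [289.2, 210.4]] top58: [289.3 227.6]
scene pin_grip [([374.5, 294.5], 0.76), ([454.1, 271.9], 0.62), ([229.8, 175.6], 0.59)]
scene pin [([462.4, 280.4], 0.97), ([359.0, 281.6], 0.81), ([224.2, 181.3], 0.48)]
scene cradle_hole [([226.3, 185.1], 0.56)]
  pred grip,pin [[228.2, 173.2], [224.2, 183.5]] 5mm higher: [[228.9, 171.4], [224.9, 181.8]] top58: [232.3 162.6]
top pin_grip [([126.9, 292.2], 0.88), ([165.9, 222.4], 0.64), ([320.3, 181.0], 0.62)]
top pin [([178.3, 222.0], 0.84), ([116.9, 291.9], 0.71), ([322.6, 174.6], 0.59), ([322.8, 181.0], 0.59)]
top cradle_hole [([324.8, 176.8], 0.72)]
  pred grip,pin [[321.5, 179.6], [321.4, 176.0]] 5mm higher: [[321.5, 180.2], [321.4, 176.6]] top58: [321.5 183.3]
top [('pitcher_mid', [[428.0, 257.0]]), ('cup_mid', [[434.0, 181.0]]), ('tamper_mid', [[157.0, 184.0]])]
scene [('pitcher_mid', [[223.0, 140.0]]), ('cup_mid', [[169.0, 162.0]]), ('tamper_mid', [[352.0, 312.0]])]
[110, 145, 154, 77, 32, 20, 16, 19, 18, 15, 23, 10, 21, 19, 21, 20, 24, 30, 38, 138, 166, 152, 106, 62, 63]
```

```bash
python3 -c "
from bench import job
print(job.job_done())"
```

```text
the job is handed in; nothing more can be done
None
```

The cradle is lined up and locked: the black pin is through both holes, flange seated on the cradle as far as the camera estimates and push force show. The job is handed in at about 31 s of the 64 s; the pitcher, cup and tamper weren't touched, but the blue and pink decoy pins tipped over and now lie beside the block.

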